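Mark a coating sample panel with a struck punch

TASK

Take the top panel from the stack, lay it flat on the bed of the marking jig and slide it under the bridge all the way to the end stop. Then pick up the mallet and strike the sprung punch with its head, a brisk blow (not a slow push) that drives the punch fully down. Put the mallet back on its rest as you found it, and leave the panel against the stop, the punch up, the other two panels stacked and everything else where it stands.

Things in the scene. Friction and masses are not known exactly. Their poses are not given: they have to be found in the camera images.
- jig: Marking jig, fixed: grey base 220 x 120 x 10 mm (x = -105 to 115). Origin on the bench; x runs along the bed from its open loading end to the end stop, z up. The bed, 50 mm wide, top at z = 20, runs from x = -100 to 100. From x = 45 to 100 two cheeks carry a bridge 96 mm wide, underside at z = 48, top at z = 70. The punch stands in it at x = 70, y = 0.
- panel_home (a point): Point on the bed (jig x = 28, y = 0, z = 20) where the origin of a fully inserted panel lies; axes as the jig's. The stop's face is at jig x = 98. The cheeks beside the panel are 68 mm apart and 48 mm high; their flared entry (36 mm high) begins at jig x = 21.
- punch (a joint): Travel of the sprung punch, a steel pin with a round flat cap 34 mm across and 14 mm thick above the bridge: 0 is up, 0.022 m is fully down. Its spring pushes it back up (5 N at the top, 10.5 N fully down).
- punch_top (a point): Centre of the top face of the punch's cap, 116 mm above the bench when up, 94 mm when fully down.
- panel_top: The top panel of a stack of three alike: plywood with a white coat on top, 140 (x) x 60 (y) x 12 mm. Origin at the centre of its underside.
- panel_middle: The panel under it, same size and origin.
- panel_bottom: The lowest panel, same size and origin; it lies on the batten.
- batten: Fixed wooden batten 170 x 50 x 20 mm under the stack, narrower than the panels; origin at the centre of its underside.
- mallet: Rubber mallet 199 mm long, 350 g, lying level on its rest. Head: upright black cylinder 52 mm across, 80 mm high; origin at the centre of its lower face, z up along the head. Wooden handle 24 mm wide (y), 28 mm high, from x = -26 to -173, its centre line 40 mm above the head's lower face. Either end face of the head can strike.
- mallet_head (a point): Centre of the mallet's head, 40 mm above its lower face.
- mallet_grip (a point): Point on the handle's centre line 58 mm from the head's axis, a good place to grip (fingers closing along y).
- rest: Fixed aluminium mallet rest, base 200 x 70 x 8 mm. Origin on the bench below the centre of the mallet's head, x as the mallet's when it lies there (handle to -x). The head stands on the base, 8 mm above the bench; the handle lies in an open fork at x = -140, 34 mm wide inside, saddle at z = 34, prongs up to z = 54.
- tin: Bystander: closed tin, 84 mm across, 100 mm high.
- pot: Bystander: open steel pot, 76 mm across, 85 mm high, a stick standing in it.
- spatula: Bystander: spatula lying flat at the left.
- pail: Bystander: white open pail, 130 mm across, 120 mm high.
- jar: Bystander: jar, 72 mm across, 110 mm high.
- tray: Bystander: low tray 160 x 120 x 25 mm.
- disc: Bystander: steel mixing disc, 100 mm across, 30 mm high at its hub.
Not all that is in view belongs to the job. What is shaped like the panel_top but orange or red is not meant.

How it is judged:
By the outcome, as a careful person would: the job done as asked, in the order asked, and still so for the second after the job is handed in, with the robot touching nothing.
It also fails if it takes over 58 s, if anything falls off the work surface, if the arm or the gripper's body presses on something with over 40 N, if the wrist force passes 120 N, or if a joint passes its speed limit or range.

ROBOT

A 6-joint arm with a two-finger parallel gripper is mounted at the origin on the work surface. World frame = base frame: x ahead of the robot, y to its left, z up, the work surface at z = 0. Lengths are in m, angles in rad, forces in N, time in s.
With the tool pointing down it reaches from about 0.275 to 0.975 m from the base axis. Payload 8.4 kg.
Tool frame: the origin (TCP) lies on the centre line of the jaws, within the pads' length; the fingertips stand 14 mm ahead of it and the grasp point (between the pads) lies 5 mm behind it; z points along the fingers, y is the line along which they close (so a half turn about z gives the same grasp; the last joint's range is limited). The gripper opens to 92 mm and grips with 3 to 60 N. Pads are 20 mm wide; open, the fingers measure 128 mm over their backs; the gripper's body (75 mm by 189 mm) begins 69 mm behind the grasp point.
Start: joints at [-1.297, 0.353, 1.633, -0, 1.155, -0.002], TCP at [0.17, -0.601, 0.199] pointing down, gripper open.
Joint ranges: [-2.63, 2.63], [-0.92, 2.1], [0.06, 2.66], [-1.3, 4.44], [0, 2.69], [-3.02, 3.02]. Speed limits (rad/s): [2.22, 2.22, 2.79, 3.14, 3.14, 3.14].

INTERFACE

Orientations are given as a unit quaternion [x, y, z, w].
In Python, from workcell import bot, eyes gives the robot as it stands.
- The arm moves only by the tool step_arm, never from a script. Its argument "plan" is a list that holds one entry, the list of rows, each a list of 5 numbers: the shift along the world's x, y, z scaled (see below), then the turn about the world's z scaled (see below), then the opening, from -1 (shut) to 1 (fully open). In form: [[[tx, ty, tz, turn, gripper], ...]]. A call has 1 to 8 rows; each row is the pose to reach, as a shift and turn from the pose commanded when the call began, turning the shorter way round; what a row does not reach only later rows make up. The controller multiplies each number of a shift by 0.3 m and each number of a turn by 180 degrees. A row lasts 1/10 s, in which the tool goes at most 50 mm and 8.59 degrees, less where a joint would pass 70% of its speed; a pose out of reach is approached as far as the arm can. A call with a number of a shift or a turn outside -1 to 1 is refused whole. A call with a gripper value outside its range is refused whole. The fingers move at their own pace and stop on an object; "grip_force" is the grip in N (left out, the last holds). Time passes only in rows, so rows that repeat a pose let the fingers close. It gives the time, the measured TCP pose, the force, the opening and the grip force at its end, in the units of the state.
- bot.get_obs(): the state, without advancing time (a new reading comes with each control period).
- eyes.grab_frame(name): name is "side" or "top"; returns the picture (400x640x3 uint8, red, green, blue); there is no depth.
- eyes.calibration(name): a dict with "fx", "fy", "cx", "cy" (pixels), "world_from_camera" (4x4, takes a point from camera to world coordinates). Camera axes: x right, y down, z forward; pixel columns grow to the right and rows downward; lengths in m; the calibration is good to about 2 mm. A picture is of the moment at which its call begins. calibration takes no time and is no camera call.
- bot.sign_off(): hands the job in; it is judged then, once.
The state is a dict: "t": time; "qpos": joint angles; "joint_velocities": joint speeds; "joint_efforts": joint torques, N m; "tcp_pos": TCP position; "orientation": TCP orientation; "ft_force": force on the tool from outside, world axes, zero at the start; "torque": the same for the moment, N m; "grip_width": finger opening in m; "grasp_force": force on a finger pad.
Only numpy, scipy, OpenCV 4.12 (cv2) and the standard library are available. Lean on these libraries where they do the work, as an engineer would, in place of code of your own. Each camera call takes 0.05 s, during which the arm holds its last target. There are 200 camera calls.

## Working session

There is one attempt and no reset: what is moved stays moved. The work goes in short steps, Python scripts to look and compute and a tool call to move; the robot and the scene stay as the last step left them, time stands still between calls to the robot, and variables do not carry over. Pictures are saved under pics/ and viewed, at most 10 in all, crops included, and the job is handed in when it is done.

Besides the shell and the picture viewer there is one more tool, called in YAML: its name, and indented under it one key for each argument. step_arm: Moves the arm, as the interface text tells. Shifts and turns lie within -1 to 1; 1 stands for 0.3 m of shift or 180 degrees of turn. Its arguments: {"type":"object","properties":{"plan":{"type":"array","items":{"type":"array","items":{"type":"array","items":{"type":"number"}}}},"grip_force":{"type":"number"}},"required":["plan"]}

```bash
mkdir -p pics; ls
python3 - <<'E'
from workcell import bot, eyes
import cv2,numpy as np
np.set_printoptions(precision=4,suppress=True)
for n in("side","top"):
    im=eyes.grab_frame(n); cv2.imwrite(f"pics/{n}0.png",im[:,:,::-1]); print(n,eyes.calibration(n))
o=bot.get_obs(); print(o)
E
```

```text
pics
side {'fx': 445.6988334751206, 'fy': 445.6988334751206, 'cx': 331.0163962670524, 'cy': 202.4156584457845, 'world_from_camera': array([[-0.8584, -0.3374,  0.3865, -0.0034],
       [-0.513 ,  0.5764, -0.6361,  0.9042],
       [-0.0082, -0.7443, -0.6678,  1.0391],
       [ 0.    ,  0.    ,  0.    ,  1.    ]])}
top {'fx': 507.49534388563467, 'fy': 507.49534388563467, 'cx': 320.3242134863204, 'cy': 202.96635528221108, 'world_from_camera': array([[ 0.0176, -0.9924,  0.122 ,  0.3329],
       [-0.9998, -0.0183, -0.0046,  0.0022],
       [ 0.0068, -0.1219, -0.9925,  2.0959],
       [ 0.    ,  0.    ,  0.    ,  1.    ]])}
{'t': 0.1, 'qpos': array([-1.2974,  0.3536,  1.634 , -0.    ,  1.1552, -0.0024]), 'joint_velocities': array([-0.0006, -0.0017, -0.0027, -0.0003,  0.0011,  0.0001]), 'joint_efforts': array([ -0.0002, -59.4909, -33.4931,   0.0699,   0.0184,  -0.    ]), 'tcp_pos': array([ 0.1701, -0.6009,  0.1982]), 'orientation': array([ 0.9905,  0.1374, -0.0001, -0.0006]), 'ft_force': array([ 0.4049,  0.6648, -0.2593]), 'torque': array([-0.0189, -0.0525, -0.0207]), 'grasp_force': 0.0, 'grip_width': 0.09177654536765692}
```

View pics/side0.png

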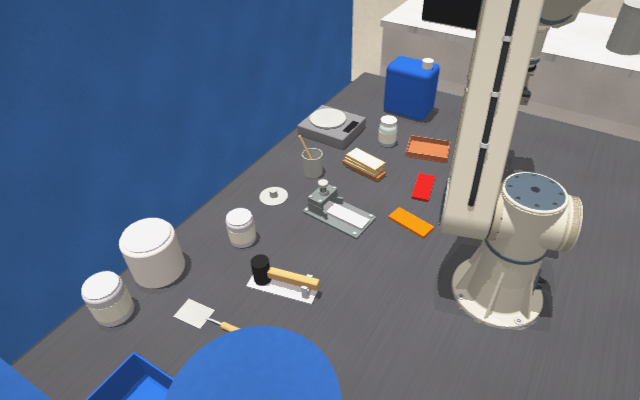

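View pics/top0.png

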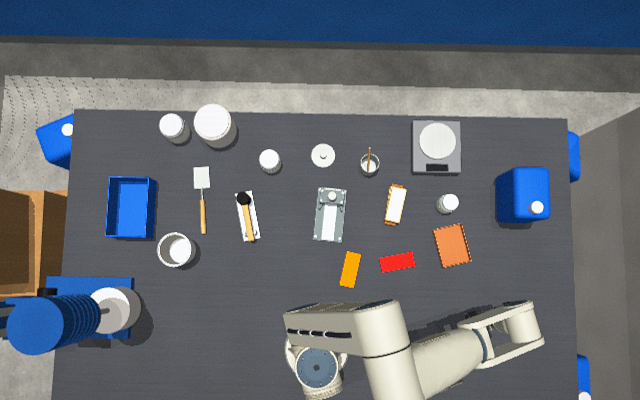

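The side view shows the stack at (365,163), the jig at (340,210) and the mallet at (285,275). In the top view they are at (396,205), (330,215) and (247,215). Three things are panel-shaped: the white-topped stack at top (396,205), an orange piece at (351,269) and a red piece at (397,262). The white-topped stack fits the description, so I'll confirm it in an enlarged crop.

Run:
```python
import cv2,numpy as np
t=cv2.imread("pics/top0.png");s=cv2.imread("pics/side0.png")
a=cv2.resize(t[175:250,225:415],None,fx=4,fy=4,interpolation=cv2.INTER_CUBIC)
b=cv2.resize(s[145:240,295:395],None,fx=3,fy=3,interpolation=cv2.INTER_CUBIC)
c=cv2.resize(s[235:305,240:330],None,fx=4,fy=4,interpolation=cv2.INTER_CUBIC)
o=np.zeros((600,760,3),np.uint8);o[:300]=a;o[300:585,:300]=b;o[300:580,310:670]=c
cv2.imwrite("pics/crop1.png",o)
```

```text
(no output)
```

View pics/crop1.png

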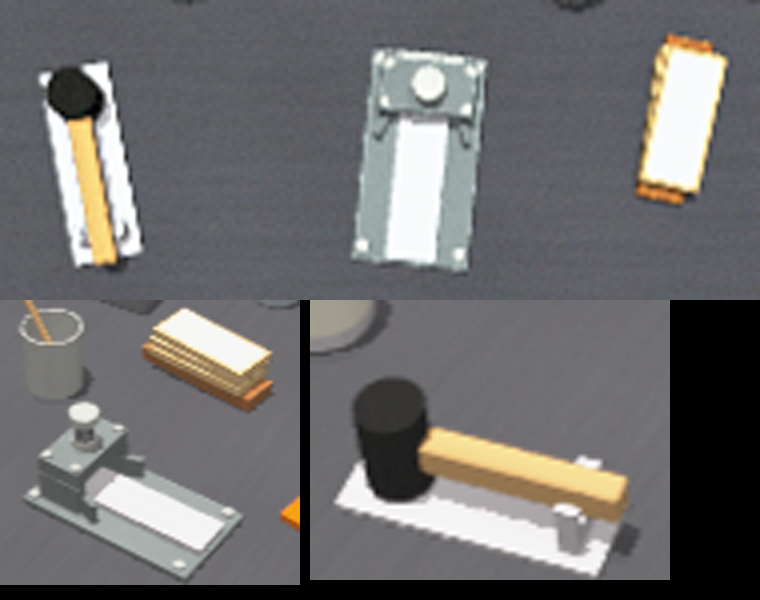

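The crop confirms it. The stack of three white-coated panels stands on the brown batten at top (396,204). The jig's cap is at top (332,196) with its stop end away from the robot. The mallet head is at top (243,198) with its handle towards the robot.

```bash
cat > h.py <<'E'
import cv2,numpy as np
from workcell import eyes
np.set_printoptions(precision=4,suppress=True)
K=6
def ray(n,uv,z):
    c=eyes.calibration(n);T=c["world_from_camera"];uv=np.atleast_2d(uv)
    d=np.c_[(uv[:,0]-c["cx"])/c["fx"],(uv[:,1]-c["cy"])/c["fy"],np.ones(len(uv))]@T[:3,:3].T
    s=(z-T[2,3])/d[:,2]; return (T[:3,3]+s[:,None]*d)[:,:2]
def contour(im,box,f):
    x0,y0,x1,y1=box
    c=cv2.resize(im[y0:y1,x0:x1],None,fx=K,fy=K,interpolation=cv2.INTER_CUBIC)
    m=f(cv2.cvtColor(c,cv2.COLOR_BGR2HSV).astype(int)).astype(np.uint8)
    cs=cv2.findContours(m,cv2.RETR_EXTERNAL,cv2.CHAIN_APPROX_NONE)[0]
    p=max(cs,key=cv2.contourArea)[:,0].astype(float)
    return (p+.5)/K-.5+[x0,y0]
def rect(P):
    (cx,cy),(w,h),a=cv2.minAreaRect((P*1000).astype(np.float32))
    if w<h: w,h,a=h,w,a+90
    a=(a+90)%180-90
    return np.array([cx/1000,cy/1000,w,h,a])
E
python3 - <<'E'
from h import *
t=cv2.imread("pics/top0.png");s=cv2.imread("pics/side0.png")
white=lambda v:(lambda h:(h[...,1]<40)&(h[...,2]>v))
P=lambda n,im,box,f,z:ray(n,contour(im,box,f),z)
print("panel top",rect(P("top",t,(378,178,412,232),white(190),.056)))
print("panel side",rect(P("side",s,(338,142,392,185),white(190),.056)))
print("bed top",rect(P("top",t,(312,200,350,245),white(190),.020)))
print("bed side",rect(P("side",s,(320,195,382,235),white(175),.020)))
print("base top",rect(P("top",t,(308,182,352,248),lambda h:(h[...,2]>110),.010)))
def circ(Q): (c,r)=cv2.minEnclosingCircle((Q*1000).astype(np.float32)); return np.array([*c,r])
print("cap top",circ(P("top",t,(326,189,338,202),white(185),.116)))
print("cap side",circ(P("side",s,(315,177,332,189),white(170),.116)))
blk=lambda h:h[...,2]<45
print("head top",circ(P("top",t,(234,188,254,208),blk,.088)))
q=contour(s,(245,250,275,290),blk);print("head side px",q.min(0),q.max(0), circ(ray("side",q[q[:,1]<262],.088)))
wood=lambda h:(h[...,1]>90)&(h[...,0]<30)&(h[...,2]>90)
print("handle top",rect(P("top",t,(236,200,260,245),wood,.062)))
w2=lambda h:(h[...,1]>60)&(h[...,0]<30)&(h[...,2]>205)
print("handle side",rect(P("side",s,(260,262,322,298),w2,.062)))
print("rest top",rect(P("top",t,(228,182,266,246),lambda h:h[...,2]>150,.008)))
E
```

```text
panel top [  0.5844  -0.3117 134.907   53.4253 -12.6781]
panel side [  0.5845  -0.3106 137.1884  56.9863 -12.548 ]
bed top [  0.5087  -0.0429 146.2802  55.2822  -4.5843]
bed side [  0.506   -0.0514 152.4306  77.4312  -4.0616]
base top [  0.5437  -0.046  227.4805 124.6067  -4.8654]
cap top [619.1941 -50.3127  27.7467]
cap side [605.7113 -47.1177  17.8469]
head top [591.6161 300.7927  30.3046]
head side px [251.5833 262.25  ] [270.0833 284.25  ] [0. 0. 0.]
handle top [  0.499    0.2826 152.043   24.7357  12.3076]
handle side [  0.4975   0.288  146.3175  23.5841  12.5864]
rest top [  0.5311   0.2931 208.4165  73.8407  12.5805]
```

Run:
```python
from h import *
t=cv2.imread("pics/top0.png");s=cv2.imread("pics/side0.png")
circ=lambda Q:np.array([*cv2.minEnclosingCircle((Q*1000).astype(np.float32))[0],cv2.minEnclosingCircle((Q*1000).astype(np.float32))[1],*np.ptp(Q*1000,axis=0)])
for v in(195,205,215,225,235):
    print("cap",v,circ(ray("top",contour(t,(326,189,338,202),lambda h:h[...,2]>v),.116)))
    print("  side",circ(ray("side",contour(s,(315,177,332,189),lambda h:h[...,2]>v-15),.116)))
for v in(20,28,35,40):
    print("head",v,circ(ray("top",contour(t,(234,188,254,208),lambda h:h[...,2]<v),.088)))
for v in(22,30,38,45,55):
    print("headside",v,circ(ray("side",contour(s,(248,252,274,290),lambda h:h[...,2]<v),.088)))
# base in side: grey
g=cv2.cvtColor(s,cv2.COLOR_BGR2HSV)
print(g[215,310:316].tolist(),g[225,352:358].tolist())
c=contour(s,(298,178,380,240),lambda h:(h[...,2]>105));print("base side",rect(ray("side",c[c[:,1]>212],.01)))
h=cv2.convexHull(c.astype(np.float32))[:,0];a=cv2.approxPolyDP(h[:,None],2,True)[:,0]
for p in a: print(p,ray("side",p,.01)[0])
c=contour(t,(308,182,352,248),lambda h:(h[...,2]>125));a=cv2.approxPolyDP(cv2.convexHull(c.astype(np.float32)),2,True)[:,0]
for p in a: print(p,ray("top",p,.01)[0])
```

```text
cap 195 [608.6647 -51.0719  17.1662  33.904   32.8177]
  side [605.9428 -47.2854  17.3919  33.0962  32.9335]
cap 205 [608.3713 -51.4172  16.6573  33.1914  31.5231]
  side [605.9814 -46.9909  16.9208  32.1918  32.0197]
cap 215 [608.2827 -50.7016  16.0804  31.8903  30.2471]
  side [606.2153 -46.7909  16.2667  31.2755  30.7467]
cap 225 [607.9933 -50.7517  15.6325  31.19    28.962 ]
  side [606.2473 -47.0422  15.7685  30.3457  29.7571]
cap 235 [607.5621 -51.331   14.8296  29.2253  28.2115]
  side [606.4257 -47.1471  15.1456  28.9595  28.5691]
head 20 [584.3936 281.2299  13.206   26.1607  16.1599]
head 28 [584.4791 282.7296  14.1242  27.4992  18.8124]
head 35 [587.7589 299.2468  26.2769  44.4627  51.8195]
head 40 [591.6223 300.4605  30.0865  49.7591  52.4181]
headside 22 [570.6049 361.849    3.1848   4.3123   4.9486]
headside 30 [563.6184 311.1736   8.6876  10.4679  14.3604]
headside 38 [562.237  340.68    38.68    71.7386  71.8182]
headside 45 [562.7468 340.0561  39.7641  73.6161  73.5111]
headside 55 [572.8477 330.9096  53.924   88.9401  88.7155]
[[90, 6, 89], [83, 9, 112], [78, 9, 148], [85, 9, 165], [81, 10, 171], [80, 13, 175]] [[170, 5, 144], [173, 7, 140], [173, 7, 154], [175, 7, 215], [0, 2, 242], [0, 2, 246]]
base side [  0.5134   0.0078 276.1552 126.5582  30.363 ]
[379.4167 181.75  ] [ 0.4978 -0.2617]
[379.4167 239.4167] [ 0.3702 -0.003 ]
[297.5833 239.4167] [0.5935 0.1281]
[297.5833 177.5833] [ 0.7689 -0.1315]
[367.0833 177.5833] [ 0.5477 -0.2606]
[318.25   186.9167] [0.6563 0.0024]
[346.4167 189.9167] [ 0.6459 -0.1149]
[341.0833 241.9167] [ 0.4298 -0.0955]
[312.25   238.5833] [0.4413 0.0231]
```

step_arm:
  plan:
    - [[0.6333, 0.5, 0, -0.158, 1], [0.6333, 0.5, 0, -0.158, 1], [0.6333, 0.5, 0, -0.158, 1], [0.6333, 0.5, 0, -0.158, 1], [0.6333, 0.5, 0, -0.158, 1], [0.6333, 0.5, 0, -0.158, 1]]
  grip_force: 20

```text
t: 0.7
tcp_pos: [0.3638, -0.4479, 0.1986]
orientation: [0.994, -0.108, 0.0, -0.001]
ft_force: [0.3, -0.4, -0.1]
grip_width: 0.0916
grasp_force: 0.0
```

step_arm:
  plan:
    - [[0.6183, 0.4957, -0.2, 0, 1], [0.6183, 0.4957, -0.2, 0, 1], [0.6183, 0.4957, -0.2, 0, 1], [0.6183, 0.4957, -0.2, 0, 1], [0.6183, 0.4957, -0.2, 0, 1], [0.6183, 0.4957, -0.2, 0, 1], [0.6183, 0.4957, -0.2, 0, 1]]

```text
t: 1.4
tcp_pos: [0.5454, -0.3024, 0.1381]
orientation: [0.994, -0.109, -0.001, -0.0]
ft_force: [0.4, 0.3, -1.1]
grip_width: 0.0918
grasp_force: 0.0
```

```bash
cat >> h.py <<'E'
def st():
    from workcell import bot
    o=bot.get_obs(); q=o["orientation"]
    print(o["t"],"tcp",o["tcp_pos"],"yawx",np.degrees(2*np.arctan2(q[1],q[0])),"q",q,"F",o["ft_force"],"w",o["grip_width"],o["grasp_force"],"j",o["qpos"])
E
python3 - <<'E'
from h import *
st()
E
```

```text
1.4 tcp [ 0.5454 -0.3024  0.1381] yawx -12.525912511526782 q [ 0.994  -0.1091 -0.0008 -0.0001] F [ 0.3811  0.3497 -1.0807] w 0.09178527161763798 0.0 j [-0.5084  0.4128  1.6901 -0.0005  1.0403  1.2813]
```

step_arm:
  plan:
    - [[0, 0, -0.13, 0, 1], [0, 0, -0.22, 0, 1], [0, 0, -0.26, 0, 1], [0, 0, -0.26, 0, 1], [0, 0, -0.26, 0, -1], [0, 0, -0.26, 0, -1], [0, 0, -0.26, 0, -1], [0, 0, -0.26, 0, -1]]

```text
t: 2.2
tcp_pos: [0.5462, -0.303, 0.0618]
orientation: [0.994, -0.11, 0.001, 0.0]
ft_force: [-0.9, 1.4, 0.1]
grip_width: 0.0618
grasp_force: 0.0
```

step_arm:
  plan:
    - [[0, 0, 0, 0, -1], [0, 0, 0, 0, -1], [0, 0, 0, 0, -1], [0, 0, 0, 0, -1]]

```text
t: 2.6
tcp_pos: [0.5457, -0.3026, 0.0608]
orientation: [0.994, -0.11, -0.0, -0.0]
ft_force: [0.4, -0.0, -0.3]
grip_width: 0.0297
grasp_force: 0.0
```

Run:
```python
from h import *
s=eyes.grab_frame("side")[:,:,::-1];t=eyes.grab_frame("top")[:,:,::-1]
st()
a=cv2.resize(s[100:200,310:430],None,fx=4,fy=4,interpolation=cv2.INTER_CUBIC)
b=cv2.resize(t[170:250,360:430],None,fx=4,fy=4,interpolation=cv2.INTER_CUBIC)
o=np.zeros((400,770,3),np.uint8);o[:,:480]=a;o[:320,485:765]=b
cv2.imwrite("pics/c2.png",o)
```

```text
2.7 tcp [ 0.5457 -0.3026  0.0608] yawx -12.640165607064311 q [ 0.9939 -0.1101 -0.     -0.    ] F [0.1746 0.4364 0.216 ] w 0.022209662030436606 0.0 j [-0.5088  0.5057  1.7416  0.      0.8944  1.2826]
```

View pics/c2.png

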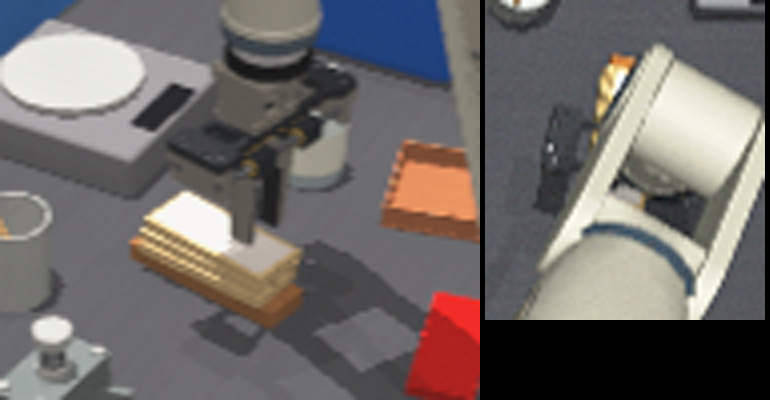

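The crop shows the fingers closing above the panel: the near fingertip ends at crop (245,243), which is side (371,161), on the white face. The tips look higher than I expected, so I'll measure them.

Run:
```python
from h import *
p=np.array([0.5457,-0.3026]);a=np.radians(-12.6);R=np.array([[np.cos(a),np.sin(a)],[-np.sin(a),np.cos(a)]])
for uv in([371.2,161],[368.5,159.5],[374,160.5],[378,156]):
  for z in(.047,.056,.062): print(uv,z,R@(ray("side",uv,z)[0]-p))
t=cv2.imread("pics/side0.png")
```

```text
[371.2, 161] 0.047 [ 0.0164 -0.0078]
[371.2, 161] 0.056 [0.009  0.0018]
[371.2, 161] 0.062 [0.0041 0.0083]
[368.5, 159.5] 0.047 [ 0.0298 -0.0082]
[368.5, 159.5] 0.056 [0.0222 0.0015]
[368.5, 159.5] 0.062 [0.0172 0.0079]
[374, 160.5] 0.047 [ 0.0108 -0.0173]
[374, 160.5] 0.056 [ 0.0034 -0.0076]
[374, 160.5] 0.062 [-0.0015 -0.0011]
[378, 156] 0.047 [ 0.0177 -0.0495]
[378, 156] 0.056 [ 0.0103 -0.0394]
[378, 156] 0.062 [ 0.0054 -0.0327]
```

step_arm:
  plan:
    - [[0, 0, 0, 0, 0.65], [0, 0, 0, 0, 0.65], [0, 0, 0, 0, 0.65], [0, 0, 0, 0, 0.65], [0, 0, 0, 0, 0.65], [0, 0, 0, 0, 0.65], [0, 0, 0, 0, 0.65], [0, 0, 0, 0, 0.65]]

```text
t: 3.5
tcp_pos: [0.5457, -0.3027, 0.0609]
orientation: [0.994, -0.11, 0.0, 0.0]
ft_force: [0.1, -0.6, 1.1]
grip_width: 0.076
grasp_force: 0.0
```

Run:
```python
from h import *
s=eyes.grab_frame("side")[:,:,::-1]
st(); cv2.imwrite("pics/side1.png",s)
cv2.imwrite("pics/c3.png",cv2.resize(s[115:185,335:410],None,fx=8,fy=8,interpolation=cv2.INTER_CUBIC))
T=np.linalg.inv(eyes.calibration("side")["world_from_camera"]);c=eyes.calibration("side")
a=np.radians(-12.6);p=np.array([.5457,-.3026])
for w in(.0375,):
  for x in(-.01,.01):
    for z in(.047,.055,.063,.071):
      P=np.array([p[0]+x*np.cos(a)-w*np.sin(a),p[1]+x*np.sin(a)+w*np.cos(a),z,1]);C=T@P
      print(w,x,z,(np.array([c["cx"]+c["fx"]*C[0]/C[2],c["cy"]+c["fy"]*C[1]/C[2]])-[335,115])*8+3.5)
```

```text
3.55 tcp [ 0.5457 -0.3027  0.0609] yawx -12.63541354376405 q [ 0.9939 -0.11    0.      0.    ] F [-0.9562  0.5169 -0.4856] w 0.07569931846830698 0.0 j [-0.5088  0.5056  1.7416  0.      0.8944  1.2825]
0.0375 -0.01 0.047 [274.1456 439.109 ]
0.0375 -0.01 0.055 [275.0039 425.0632]
0.0375 -0.01 0.063 [275.868  410.9241]
0.0375 -0.01 0.071 [276.7378 396.6906]
0.0375 0.01 0.047 [240.4241 420.844 ]
0.0375 0.01 0.055 [241.1659 406.8274]
0.0375 0.01 0.063 [241.9126 392.7183]
0.0375 0.01 0.071 [242.6643 378.5155]
```

View pics/c3.png

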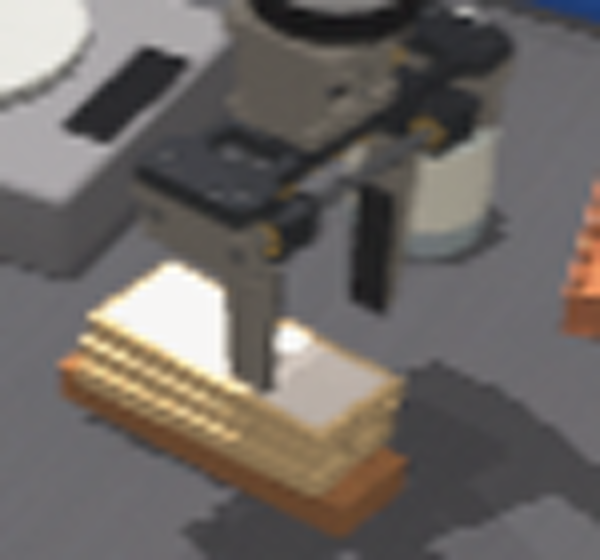

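Run:
```python
from h import *
a=np.radians(-12.6);R=np.array([[np.cos(a),np.sin(a)],[-np.sin(a),np.cos(a)]]);p=np.array([.5457,-.3027])
for n,c in(("near R",(271,391)),("near L",(230,375)),("far L",(352,300)),("far R",(384,312)),("far back R",(393,300))):
  uv=(np.array(c)-3.5)/8+[335,115]
  print(n,[ (z,(1000*(R@(ray("side",uv,z)[0]-p))).round()) for z in(.047,.058,.069,.08)])
```

```text
near R [(0.047, array([14., 11.])), (0.058, array([ 5., 22.])), (0.069, array([-4., 34.])), (0.08, array([-13.,  46.]))]
near L [(0.047, array([36., 14.])), (0.058, array([27., 26.])), (0.069, array([18., 37.])), (0.08, array([ 8., 49.]))]
far L [(0.047, array([ 32., -71.])), (0.058, array([ 23., -58.])), (0.069, array([ 14., -46.])), (0.08, array([  5., -33.]))]
far R [(0.047, array([ 15., -73.])), (0.058, array([  6., -61.])), (0.069, array([ -3., -48.])), (0.08, array([-12., -36.]))]
far back R [(0.047, array([ 18., -84.])), (0.058, array([  9., -71.])), (0.069, array([ -0., -59.])), (0.08, array([ -9., -46.]))]
```

The fingertips measure about z = 0.077 with the TCP at 0.061, so they end some 16 mm higher than the description says. I'll go lower in small steps, closing and checking each time.

step_arm:
  plan:
    - [[0, 0, -0.0833, 0, 0.65], [0, 0, -0.0833, 0, 0.65], [0, 0, -0.0833, 0, 0.2], [0, 0, -0.0833, 0, 0.2], [0, 0, -0.0833, 0, 0.2], [0, 0, -0.0833, 0, 0.2], [0, 0, -0.0833, 0, 0.2]]
  grip_force: 10

```text
t: 4.25
tcp_pos: [0.5461, -0.3029, 0.0366]
orientation: [0.994, -0.11, 0.001, 0.0]
ft_force: [-0.8, 0.1, 4.3]
grip_width: 0.0599
grasp_force: 10.0
```

step_arm:
  plan:
    - [[0, 0, 0, 0, -0.2], [0, 0, 0, 0, -0.2], [0, 0, 0.02, 0, -0.2], [0, 0, 0.05, 0, -0.2], [0, 0, 0.1, 0, -0.2], [0, 0, 0.1, 0, -0.2]]
  grip_force: 25

```text
t: 4.85
tcp_pos: [0.5471, -0.3035, 0.0685]
orientation: [0.994, -0.11, 0.002, 0.001]
ft_force: [0.7, 0.1, -1.1]
grip_width: 0.0594
grasp_force: 25.0
```

Run:
```python
from h import *
s=eyes.grab_frame("side")[:,:,::-1]
st(); cv2.imwrite("pics/side2.png",s)
cv2.imwrite("pics/c4.png",cv2.resize(s[115:185,335:410],None,fx=8,fy=8,interpolation=cv2.INTER_CUBIC))
```

```text
4.9 tcp [ 0.5467 -0.3032  0.0675] yawx -12.634227121523764 q [ 0.9939 -0.11    0.0013  0.0005] F [ 0.1062  0.2198 -0.4447] w 0.05938749055708898 24.98263567686081 j [-0.5088  0.4971  1.7378  0.      0.9039  1.2825]
```

View pics/c4.png

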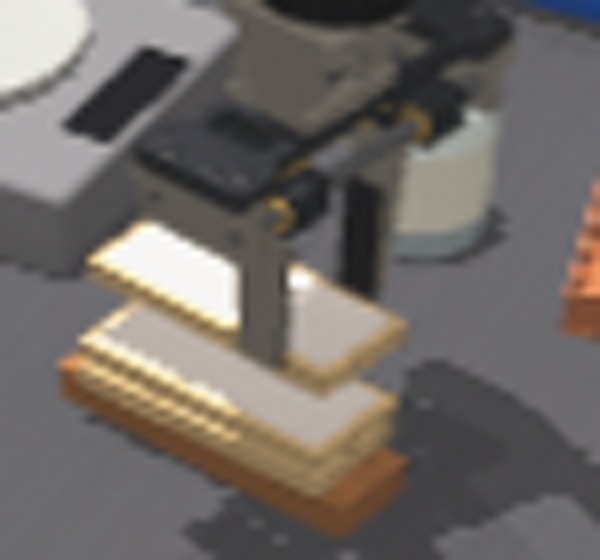

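The crop shows only the top panel lifted, level and centred in the jaws, with the other two still stacked. Next I'll carry it to the jig's loading end.

step_arm:
  plan:
    - [[0, 0, 0.15, 0, -0.2], [-0.05, 0.13, 0.2133, 0, -0.2], [-0.3307, 0.8853, 0.2133, 0.0433, -0.2], [-0.3307, 0.8853, 0.2133, 0.0433, -0.2], [-0.3307, 0.8853, 0.2133, 0.0433, -0.2], [-0.3307, 0.8853, 0.2133, 0.0433, -0.2], [-0.3307, 0.8853, 0.2133, 0.0433, -0.2], [-0.3307, 0.8853, 0.2133, 0.0433, -0.2]]

```text
t: 5.7
tcp_pos: [0.4438, -0.0336, 0.1296]
orientation: [0.999, -0.041, -0.001, -0.0]
ft_force: [0.1, 0.2, -0.6]
grip_width: 0.0593
grasp_force: 25.0
```

step_arm:
  plan:
    - [[0, 0, -0.1, 0, -0.2], [0, 0, -0.2, 0, -0.2], [0, 0, -0.28, 0, -0.2], [0, 0, -0.33, 0, -0.2], [0, 0, -0.34, 0, -0.2], [0, 0, -0.34, 0, -0.2]]

```text
t: 6.3
tcp_pos: [0.4464, -0.0374, 0.0277]
orientation: [0.999, -0.042, -0.0, 0.0]
ft_force: [-0.7, -0.6, -1.2]
grip_width: 0.0593
grasp_force: 25.0
```

Run:
```python
from h import *
s=eyes.grab_frame("side")[:,:,::-1];t=eyes.grab_frame("top")[:,:,::-1]
st()
a=cv2.resize(s[165:250,295:395],None,fx=5,fy=5,interpolation=cv2.INTER_CUBIC)
b=cv2.resize(t[180:250,305:355],None,fx=5,fy=5,interpolation=cv2.INTER_CUBIC)
o=np.zeros((425,760,3),np.uint8);o[:,:500]=a;o[:350,505:755]=b
cv2.imwrite("pics/c5.png",o);cv2.imwrite("pics/side3.png",s)
```

```text
6.4 tcp [ 0.4472 -0.0374  0.0286] yawx -4.856184921245017 q [ 0.9991 -0.0424  0.0006  0.    ] F [-0.2565 -0.0224 -0.6301] w 0.059376646730009426 24.982687532901764 j [-0.0867  0.3415  2.1373 -0.0001  0.6617  1.5689]
```

View pics/c5.png

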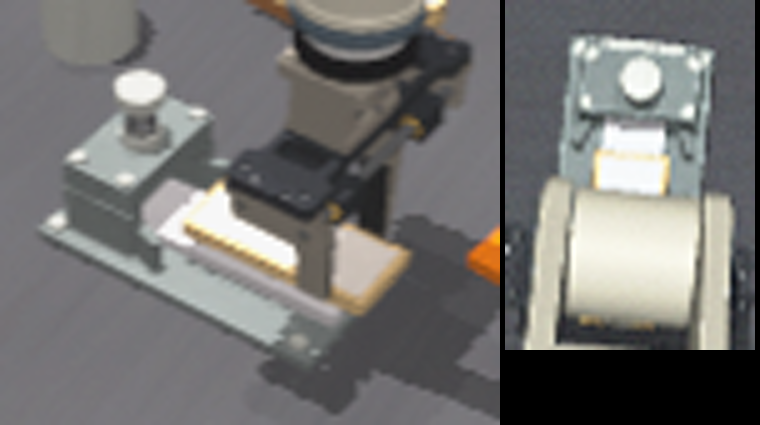

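The panel is level over the bed and in line with it. In the top crop it is centred at column 632 against the bed's 634, with its front edge just short of the flared entry. I'll lower it now.

step_arm:
  plan:
    - [[0, 0, -0.02, 0, -0.2], [0, 0, -0.035, 0, -0.2], [0, 0, -0.043, 0, -0.2], [0, 0, -0.043, 0, -0.2], [0, 0, -0.043, 0, -0.2]]

```text
t: 6.9
tcp_pos: [0.4464, -0.0371, 0.015]
orientation: [0.999, -0.042, -0.0, -0.0]
ft_force: [0.1, 0.4, -0.5]
grip_width: 0.059
grasp_force: 25.0
```

step_arm:
  plan:
    - [[0, 0, -0.004, 0, -0.2], [0, 0, -0.007, 0, -0.2], [0, 0, -0.007, 0, -0.2]]

```text
t: 7.2
tcp_pos: [0.4465, -0.0371, 0.0128]
orientation: [0.999, -0.042, 0.0, -0.0]
ft_force: [0.3, -0.4, -0.4]
grip_width: 0.0593
grasp_force: 25.0
```

step_arm:
  plan:
    - [[0, 0, -0.005, 0, -0.2], [0, 0, -0.005, 0, -0.2], [0, 0, -0.005, 0, -0.2]]

```text
t: 7.5
tcp_pos: [0.4467, -0.0371, 0.0123]
orientation: [0.999, -0.042, 0.0, 0.0]
ft_force: [-5.0, -0.4, 16.8]
grip_width: 0.0594
grasp_force: 25.0
```

The panel touched down, with Fz at 17 N. I'll ease off slightly and slide it in.

step_arm:
  plan:
    - [[0, 0, 0.0025, 0, -0.2], [0.034, -0.0029, 0.0025, 0, -0.2], [0.068, -0.0058, 0.0025, 0, -0.2], [0.102, -0.0087, 0.0025, 0, -0.2], [0.136, -0.0116, 0.0025, 0, -0.2], [0.17, -0.0145, 0.0025, 0, -0.2], [0.17, -0.0145, 0.0025, 0, -0.2]]

```text
t: 8.2
tcp_pos: [0.4984, -0.0415, 0.0124]
orientation: [0.999, -0.042, 0.0, -0.0]
ft_force: [-1.0, -0.6, 2.6]
grip_width: 0.0594
grasp_force: 25.0
```

Run:
```python
from h import *
st()
```

```text
8.2 tcp [ 0.4984 -0.0415  0.0124] yawx -4.843491423693927 q [ 0.9991 -0.0423  0.0002 -0.    ] F [-1.0225 -0.6285  2.5531] w 0.05936840560224627 24.988296031951904 j [-0.0861  0.4307  2.0369  0.      0.6735  1.5692]
```

step_arm:
  plan:
    - [[0.025, -0.0021, 0, 0, -0.2], [0.05, -0.0042, 0, 0, -0.2], [0.075, -0.0064, 0, 0, -0.2], [0.08, -0.0068, 0, 0, -0.2], [0.08, -0.0068, 0, 0, -0.2]]

```text
t: 8.7
tcp_pos: [0.5212, -0.0434, 0.0123]
orientation: [0.999, -0.042, -0.0, -0.0]
ft_force: [-3.1, 0.1, 7.5]
grip_width: 0.0595
grasp_force: 25.0
```

step_arm:
  plan:
    - [[0.006, -0.0005, 0.001, 0, -0.2], [0.012, -0.001, 0.001, 0, -0.2], [0.012, -0.001, 0.001, 0, -0.2]]

```text
t: 9.0
tcp_pos: [0.5254, -0.0438, 0.0124]
orientation: [0.999, -0.042, 0.0, -0.0]
ft_force: [-0.7, -0.1, 2.3]
grip_width: 0.0595
grasp_force: 25.0
```

step_arm:
  plan:
    - [[0.005, -0.0004, 0, 0, -0.2], [0.008, -0.0007, 0, 0, -0.2], [0.008, -0.0007, 0, 0, -0.2]]

```text
t: 9.3
tcp_pos: [0.5267, -0.0439, 0.0123]
orientation: [0.999, -0.042, -0.001, -0.0]
ft_force: [-4.8, 0.6, 5.8]
grip_width: 0.0595
grasp_force: 25.0
```

step_arm:
  plan:
    - [[0.004, -0.0003, 0, 0, -0.2], [0.006, -0.0005, 0, 0, -0.2], [0.006, -0.0005, 0, 0, -0.2]]

```text
t: 9.6
tcp_pos: [0.5268, -0.0439, 0.0123]
orientation: [0.999, -0.042, -0.002, -0.0]
ft_force: [-9.5, 1.0, 12.1]
grip_width: 0.0595
grasp_force: 25.0
```

step_arm:
  plan:
    - [[0.004, -0.0003, 0.002, 0, -0.2], [0.004, -0.0003, 0.002, 0, 0.7], [0.004, -0.0003, 0.002, 0, 0.7], [0.004, -0.0003, 0.002, 0, 0.7], [0.004, -0.0003, 0.002, 0, 0.7], [0.004, -0.0003, 0.05, 0, 0.7], [0.004, -0.0003, 0.2, 0, 0.7], [0.004, -0.0003, 0.3, 0, 0.7]]

```text
t: 10.4
tcp_pos: [0.5311, -0.0443, 0.1051]
orientation: [0.999, -0.042, 0.001, 0.0]
ft_force: [0.2, -0.8, -0.4]
grip_width: 0.0779
grasp_force: 0.0
```

step_arm:
  plan:
    - [[-0.2, 0, 0.2, 0, 0.7], [-0.35, 0.4, 0.4, 0, 0.7], [-0.35, 0.4, 0.4, 0, 0.7], [-0.35, 0.4, 0.4, 0, 0.7], [-0.35, 0.4, 0.4, 0, 0.7]]

```text
t: 10.9
tcp_pos: [0.425, 0.0783, 0.2261]
orientation: [0.999, -0.041, 0.002, -0.001]
ft_force: [0.7, 0.4, 0.2]
grip_width: 0.0779
grasp_force: 0.0
```

Run:
```python
from h import *
s=eyes.grab_frame("side")[:,:,::-1];t=eyes.grab_frame("top")[:,:,::-1]
st()
a=cv2.resize(s[165:250,295:395],None,fx=5,fy=5,interpolation=cv2.INTER_CUBIC)
b=cv2.resize(t[180:250,305:355],None,fx=5,fy=5,interpolation=cv2.INTER_CUBIC)
o=np.zeros((425,760,3),np.uint8);o[:,:500]=a;o[:350,505:755]=b
cv2.imwrite("pics/c6.png",o);cv2.imwrite("pics/side4.png",s);cv2.imwrite("pics/top4.png",t)
```

```text
11.0 tcp [0.4258 0.0769 0.2243] yawx -4.6927526898804715 q [ 0.9992 -0.0409  0.0018 -0.0004] F [-0.2247 -0.3948 -0.5544] w 0.07828368386602787 0.0 j [ 0.1752  0.0148  1.9939 -0.      1.1291  1.8279]
```

View pics/c6.png

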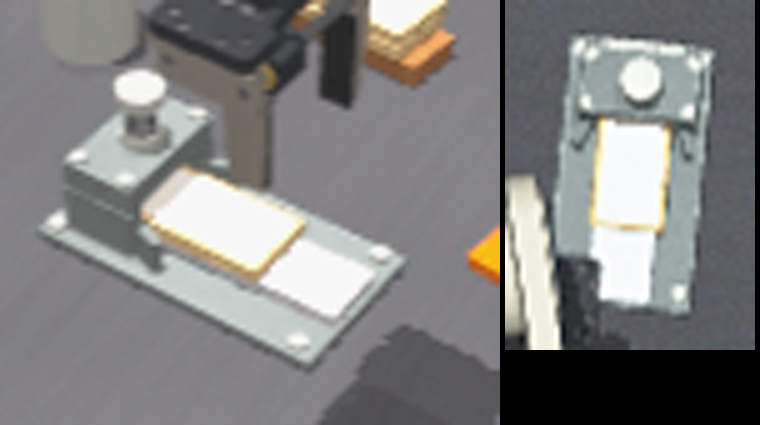

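The panel is under the bridge and square to the bed. Its rear edge is about 59 mm from the bed's open end, against 58 mm expected. The mallet is next.

step_arm:
  plan:
    - [[0.378, 0.722, -0.1, 0.0961, 0.4], [0.378, 0.722, -0.1, 0.0961, 0.4], [0.378, 0.722, -0.2, 0.0961, 0.4], [0.378, 0.722, -0.3, 0.0961, 0.4], [0.378, 0.722, -0.3, 0.0961, 0.4], [0.378, 0.722, -0.3, 0.0961, 0.4], [0.378, 0.722, -0.3, 0.0961, 0.4]]

```text
t: 11.7
tcp_pos: [0.5388, 0.2919, 0.1295]
orientation: [0.994, 0.109, -0.002, 0.001]
ft_force: [0.3, -1.5, -0.2]
grip_width: 0.0646
grasp_force: 0.0
```

Run:
```python
from h import *
st()
```

```text
11.7 tcp [0.5388 0.2919 0.1295] yawx 12.499338357128963 q [ 0.9941  0.1089 -0.0019  0.0009] F [ 0.2671 -1.5463 -0.2466] w 0.06456701505083019 0.0 j [ 0.4943  0.4083  1.7191 -0.0003  1.0184  1.8471]
```

step_arm:
  plan:
    - [[0, 0.004, -0.15, 0, 0.4], [0, 0.004, -0.28, 0, 0.4], [0, 0.004, -0.345, 0, 0.4], [0, 0.004, -0.345, 0, 0.4], [0, 0.004, -0.345, 0, -1], [0, 0.004, -0.345, 0, -1], [0, 0.004, -0.345, 0, -1], [0, 0.004, -0.345, 0, -1]]
  grip_force: 10

```text
t: 12.5
tcp_pos: [0.5396, 0.2938, 0.0302]
orientation: [0.994, 0.108, 0.001, -0.0]
ft_force: [0.2, -0.7, -0.0]
grip_width: 0.0345
grasp_force: 0.0
```

step_arm:
  plan:
    - [[0, 0, 0, 0, -1], [0, 0, 0, 0, -1], [0, 0, 0, 0, -1]]

```text
t: 12.8
tcp_pos: [0.5391, 0.2939, 0.0295]
orientation: [0.994, 0.109, 0.0, -0.0]
ft_force: [-1.3, -0.7, 6.0]
grip_width: 0.024
grasp_force: 10.0
```

step_arm:
  plan:
    - [[0, 0, 0, 0, -1], [0, 0, 0, 0, -1]]
  grip_force: 58

```text
t: 13.0
tcp_pos: [0.5391, 0.2939, 0.0295]
orientation: [0.994, 0.109, 0.0, -0.0]
ft_force: [-2.7, -0.1, 6.1]
grip_width: 0.0233
grasp_force: 58.0
```

Run:
```python
from h import *
s=eyes.grab_frame("side")[:,:,::-1];cv2.imwrite("pics/side5.png",s)
cv2.imwrite("pics/c7.png",cv2.resize(s[225:305,235:345],None,fx=7,fy=7,interpolation=cv2.INTER_CUBIC))
st()
```

```text
13.05 tcp [0.5391 0.2939 0.0296] yawx 12.48974561248015 q [ 0.9941  0.1088  0.0003 -0.0001] F [-1.8284  0.7354  6.6241] w 0.023407170496257904 57.96001374721527 j [0.4967 0.5354 1.7798 0.     0.8257 1.8495]
```

View pics/c7.png

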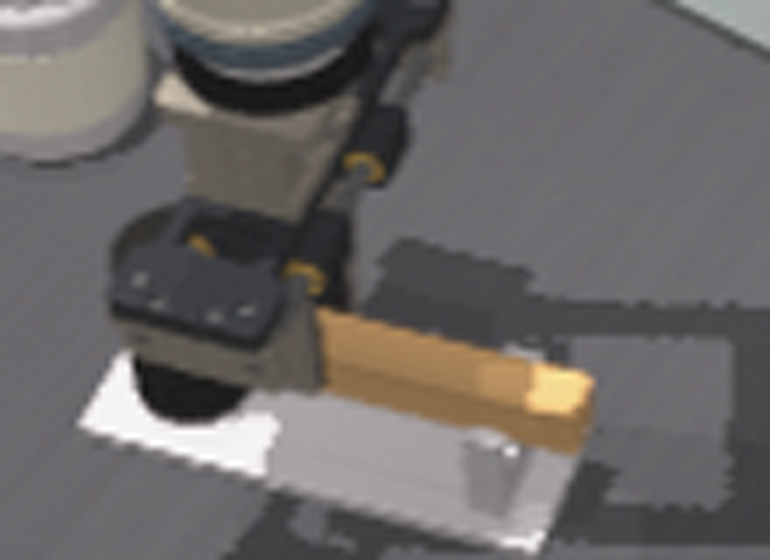

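The fingers are on the handle beside the head and the mallet is still in its rest. I'll lift it and carry it over the punch.

step_arm:
  plan:
    - [[0, 0, 0.05, 0, -1], [0, 0, 0.15, 0, -1], [0, 0, 0.3, 0, -1], [0, -0.15, 0.45, 0, -1], [0.039, -1, 0.6, 0, -1], [0.039, -1, 0.6, 0, -1], [0.039, -1, 0.6, 0, -1], [0.039, -1, 0.6, 0, -1]]

```text
t: 13.85
tcp_pos: [0.5468, 0.0607, 0.1957]
orientation: [0.994, 0.109, -0.0, 0.0]
ft_force: [1.9, -0.5, -2.3]
grip_width: 0.0237
grasp_force: 57.9
```

step_arm:
  plan:
    - [[0, -0.183, 0, 0, -1], [0, -0.183, 0, 0, -1], [0, -0.183, 0, 0, -1], [0, -0.183, 0, 0, -1], [0, -0.183, 0, 0, -1], [0, -0.183, 0, 0, -1], [0, -0.183, 0, 0, -1]]

```text
t: 14.55
tcp_pos: [0.5475, 0.0086, 0.1946]
orientation: [0.994, 0.109, -0.0, -0.0]
ft_force: [-0.7, -0.0, -3.4]
grip_width: 0.0234
grasp_force: 57.9
```

Run:
```python
from h import *
s=eyes.grab_frame("side")[:,:,::-1];cv2.imwrite("pics/side6.png",s)
t=eyes.grab_frame("top")[:,:,::-1]
a=cv2.resize(s[110:240,280:400],None,fx=4,fy=4,interpolation=cv2.INTER_CUBIC)
b=cv2.resize(t[170:250,290:360],None,fx=4,fy=4,interpolation=cv2.INTER_CUBIC)
o=np.zeros((520,770,3),np.uint8);o[:,:480]=a;o[:320,485:765]=b
cv2.imwrite("pics/c8.png",o)
st()
```

```text
14.65 tcp [0.5475 0.0083 0.1946] yawx 12.509784784629058 q [ 0.994   0.109  -0.0001 -0.    ] F [ 0.0173 -0.2178 -3.1552] w 0.023681502755632917 57.9463917016983 j [0.0123 0.2376 1.8043 0.     1.1    1.3648]
```

View pics/c8.png

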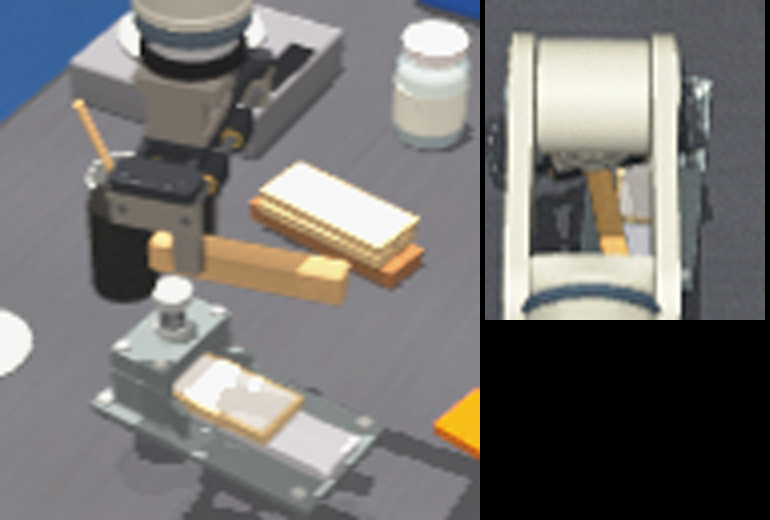

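The mallet is held level, with its head at crop (122,245), left of the cap at (172,292). The stack and panel are undisturbed. I'll move over the cap and check alignment numerically.

step_arm:
  plan:
    - [[0.011, -0.2313, 0.0663, 0, -1], [0.011, -0.2313, 0.0663, 0, -1], [0.011, -0.2313, 0.0663, 0, -1], [0.011, -0.2313, 0.0663, 0, -1], [0.011, -0.2313, 0.0663, 0, -1]]

```text
t: 15.15
tcp_pos: [0.5505, -0.0609, 0.2141]
orientation: [0.994, 0.109, -0.0, -0.0]
ft_force: [0.1, 0.3, -3.5]
grip_width: 0.0238
grasp_force: 57.9
```

Run:
```python
from h import *
st()
s=eyes.grab_frame("side")[:,:,::-1];cv2.imwrite("pics/side7.png",s)
c=eyes.calibration("side");T=np.linalg.inv(c["world_from_camera"])
def proj(P): C=T@np.r_[P,1]; return np.array([c["cx"]+c["fx"]*C[0]/C[2],c["cy"]+c["fy"]*C[1]/C[2]])
from workcell import bot
p=bot.get_obs()["tcp_pos"];a=np.radians(12.5);ex=np.array([np.cos(a),np.sin(a),0])
head=p+.0578*ex
# predicted head silhouette (cylinder) vs black mask
pts=np.array([proj([head[0]+.026*np.cos(k),head[1]+.026*np.sin(k),p[2]+z]) for k in np.linspace(0,6.28,40) for z in(-.0216,.0584)])
print("pred head",pts.min(0),pts.max(0))
x0,y0=pts.min(0).astype(int)-8;x1,y1=pts.max(0).astype(int)+8
q=contour(s,(x0,y0,x1,y1),lambda h:h[...,2]<48);print("mask",q.min(0),q.max(0))
print("handle end pred",[proj(p+ex*(.058-.173)+np.array([-np.sin(a),np.cos(a),0])*dy+[0,0,.0184+dz]) for dy in(-.012,.012) for dz in(-.014,.014)])
wood=lambda h:(h[...,1]>80)&(h[...,0]<30)&(h[...,2]>70)
e=proj(p-ex*.115+[0,0,.0184]).astype(int)
q=contour(s,(e[0]-25,e[1]-15,e[0]+12,e[1]+15),wood);print("handle mask",q.min(0),q.max(0))
print("cap",proj([.6085,-.0508,.116]))
```

```text
15.15 tcp [ 0.5505 -0.0609  0.2141] yawx 12.472550798657378 q [ 0.9941  0.1086 -0.0004 -0.0003] F [ 0.1404  0.2599 -3.4549] w 0.02375183765728921 57.94639706611633 j [-0.1132  0.2283  1.7699  0.0004  1.1442  1.2397]
pred head [312.9034 136.9201] [330.2449 167.8786]
mask [313.9167 144.9167] [329.25   167.0833]
handle end pred [array([376.7221, 164.1385]), array([377.2847, 156.6623]), array([374.7842, 168.731 ]), array([375.3266, 161.2241])]
handle mask [350.5833 152.25  ] [385.4167 176.4167]
cap [322.504  181.0861]
```

The head's predicted outline matches the mask to about 1 px, and it is centred over the cap. Striking now.

step_arm:
  plan:
    - [[0, 0, -0.1667, 0, -1], [0, 0, -0.332, 0, -1], [0, 0, -0.332, 0, -1]]

```text
t: 15.5
tcp_pos: [0.5475, -0.0606, 0.1107]
orientation: [0.994, 0.109, -0.004, -0.001]
ft_force: [-6.2, -0.1, 5.8]
grip_width: 0.0235
grasp_force: 58.0
```

step_arm:
  plan:
    - [[0, 0, 0.1667, 0, -1], [0, 0, 0.332, 0, -1], [0, 0, 0.332, 0, -1], [0, 0, 0.332, 0, -1], [0, 0, 0.332, 0, -1]]

```text
t: 16.0
tcp_pos: [0.5499, -0.0613, 0.2142]
orientation: [0.994, 0.109, -0.001, -0.0]
ft_force: [-0.1, -0.2, -3.0]
grip_width: 0.0238
grasp_force: 58.0
```

Run:
```python
from h import *
st()
s=eyes.grab_frame("side")[:,:,::-1];cv2.imwrite("pics/side8.png",s)
q=contour(s,(304,116,338,174),lambda h:h[...,2]<48);print("head mask",q.min(0),q.max(0))
o=cv2.imread("pics/side7.png");q=contour(o,(304,116,338,174),lambda h:h[...,2]<48);print("before",q.min(0),q.max(0))
wood=lambda h:(h[...,1]>110)&(h[...,0]<30)&(h[...,2]>90)
for i in(o,s):
  q=contour(i,(330,135,385,172),wood);print("wood",q.min(0),q.max(0),q.mean(0))
P=lambda im:contour(im,(315,176,332,189),lambda h:h[...,2]>150)
for i in(cv2.imread("pics/side0.png"),o,s): q=P(i);print("cap",q.min(0),q.max(0))
```

```text
16.0 tcp [ 0.5499 -0.0613  0.2142] yawx 12.482249537907144 q [ 0.9941  0.1087 -0.0007 -0.0002] F [-0.1292 -0.1983 -3.035 ] w 0.023750058922243425 57.98330247402191 j [-0.1138  0.2278  1.7705  0.0001  1.1449  1.2391]
head mask [313.9167 142.0833] [329.4167 164.5833]
before [313.9167 144.9167] [329.25   167.0833]
wood [340.9167 151.0833] [376.25   171.4167] [357.2315 162.1614]
wood [341.0833 150.75  ] [375.0833 171.4167] [357.3162 163.5154]
cap [317.25   178.4167] [327.75   185.5833]
cap [316.9167 178.4167] [331.4167 187.75  ]
cap [317.0833 178.4167] [331.4167 187.75  ]
```

The blow bottomed out: the TCP dipped to 0.1107, and 9 N remained after load correction, close to the spring's 10.5 N. The cap is back up. The mallet turned about 5° in the grip (head up 2.5 px), which I'll let right itself on the rest under a light grip. Going back.

step_arm:
  plan:
    - [[-0.018, 0.6, 0, 0, -1], [-0.018, 0.6, 0, 0, -1], [-0.018, 0.6, 0, 0, -1], [-0.018, 0.6, 0, 0, -1], [-0.018, 0.6, 0, 0, -1]]

```text
t: 16.55
tcp_pos: [0.5441, 0.1216, 0.213]
orientation: [0.994, 0.11, -0.001, -0.0]
ft_force: [0.5, -0.5, -3.0]
grip_width: 0.0236
grasp_force: 58.0
```

step_arm:
  plan:
    - [[-0.018, 0.584, -0.1, 0, -1], [-0.018, 0.584, -0.2, 0, -1], [-0.018, 0.584, -0.35, 0, -1], [-0.018, 0.584, -0.35, 0, -1], [-0.018, 0.584, -0.35, 0, -1], [-0.018, 0.584, -0.35, 0, -1]]

```text
t: 17.15
tcp_pos: [0.5383, 0.293, 0.1069]
orientation: [0.994, 0.109, -0.002, 0.001]
ft_force: [0.6, -0.2, -2.9]
grip_width: 0.0237
grasp_force: 58.0
```

Run:
```python
from h import *
st()
```

```text
17.15 tcp [0.5383 0.293  0.1069] yawx 12.550289861638353 q [ 0.994   0.1093 -0.0024  0.0011] F [ 0.6391 -0.2069 -2.8865] w 0.023718641773110772 57.98339545726776 j [ 0.4961  0.4355  1.7345 -0.0002  0.9768  1.848 ]
```

step_arm:
  plan:
    - [[0.002, 0.002, -0.05, 0, -1], [0.002, 0.002, -0.12, 0, -1], [0.002, 0.002, -0.18, 0, -1], [0.002, 0.002, -0.21, 0, -1], [0.002, 0.002, -0.21, 0, -1], [0.002, 0.002, -0.21, 0, -1], [0.002, 0.002, -0.21, 0, -1]]

```text
t: 17.85
tcp_pos: [0.5415, 0.2941, 0.0477]
orientation: [0.994, 0.108, 0.001, -0.0]
ft_force: [-0.7, 0.7, -2.3]
grip_width: 0.0234
grasp_force: 58.0
```

Run:
```python
from h import *
st()
```

```text
17.85 tcp [0.5415 0.2941 0.0477] yawx 12.431850644821498 q [ 0.9941  0.1083  0.0009 -0.0003] F [-0.65    0.7001 -2.2542] w 0.02336866374912665 57.98336327075958 j [ 0.4952  0.5124  1.7676 -0.      0.8597  1.849 ]
```

step_arm:
  plan:
    - [[-0.007, 0, -0.02, 0, -1], [-0.007, 0, -0.036, 0, -1], [-0.007, 0, -0.036, 0, -1], [-0.007, 0, -0.036, 0, -1]]
  grip_force: 20

```text
t: 18.25
tcp_pos: [0.5383, 0.294, 0.0356]
orientation: [0.994, 0.109, -0.0, 0.0]
ft_force: [-0.3, -0.3, -2.6]
grip_width: 0.0239
grasp_force: 20.0
```

step_arm:
  plan:
    - [[0, 0, -0.003, 0, -1], [0, 0, -0.006, 0, -1], [0, 0, -0.01, 0, -1], [0, 0, -0.01, 0, -1]]
  grip_force: 10

```text
t: 18.65
tcp_pos: [0.5384, 0.294, 0.0326]
orientation: [0.994, 0.108, -0.0, 0.0]
ft_force: [0.1, 0.0, -2.1]
grip_width: 0.0237
grasp_force: 10.0
```

step_arm:
  plan:
    - [[0.002, 0, -0.004, 0, -1], [0.002, 0, -0.008, 0, -1], [0.002, 0, -0.011, 0, -1], [0.002, 0, -0.011, 0, -1], [0.002, 0, -0.011, 0, -1]]
  grip_force: 5

```text
t: 19.15
tcp_pos: [0.5391, 0.294, 0.0294]
orientation: [0.994, 0.108, 0.0, -0.0]
ft_force: [-1.1, -0.0, -1.2]
grip_width: 0.0239
grasp_force: 5.0
```

Run:
```python
from h import *
st()
s=eyes.grab_frame("side")[:,:,::-1]
wood=lambda h:(h[...,1]>90)&(h[...,0]<30)&(h[...,2]>90)
for i in(cv2.imread("pics/side5.png"),s):
  q=contour(i,(280,262,325,298),wood);print("wood",q.min(0),q.max(0),q.mean(0))
  q=contour(i,(245,265,275,290),lambda h:h[...,2]<48);print("head",q.min(0),q.max(0))
```

```text
19.15 tcp [0.5391 0.294  0.0294] yawx 12.455335968580073 q [ 0.9941  0.1085  0.     -0.    ] F [-1.1109 -0.0069 -1.1721] w 0.023930355825596997 4.999913424253464 j [0.4969 0.536  1.7791 0.     0.8265 1.8503]
wood [279.5833 268.4167] [319.0833 289.0833] [298.8403 278.7186]
head [253.9167 275.9167] [269.25   284.0833]
wood [279.5833 268.25  ] [319.4167 289.0833] [298.9351 278.5637]
head [254.9167 276.4167] [269.75   284.0833]
```

The mallet is back within half a pixel of where it was. I'll release it and withdraw.

step_arm:
  plan:
    - [[0, 0, 0, 0, 0.4], [0, 0, 0, 0, 0.4], [0, 0, 0, 0, 0.4], [0, 0, 0, 0, 0.4], [0, 0, 0, 0, 0.4], [0, 0, 0.1, 0, 0.4], [0, 0, 0.25, 0, 0.4], [0, 0, 0.4, 0, 0.4]]

```text
t: 20.0
tcp_pos: [0.5385, 0.2937, 0.1503]
orientation: [0.994, 0.108, -0.001, 0.0]
ft_force: [1.0, 1.7, 0.2]
grip_width: 0.0641
grasp_force: 0.0
```

step_arm:
  plan:
    - [[0, 0, 0.25, 0, 0.4], [-0.6, -0.4, 0.4, 0, 0.4], [-0.6, -0.4, 0.4, 0, 0.4], [-0.6, -0.4, 0.4, 0, 0.4], [-0.6, -0.4, 0.4, 0, 0.4], [-0.6, -0.4, 0.4, 0, 0.4], [-0.6, -0.4, 0.4, 0, 0.4]]

```text
t: 20.7
tcp_pos: [0.3573, 0.1728, 0.2708]
orientation: [0.994, 0.108, 0.001, -0.0]
ft_force: [-0.1, -0.8, 0.0]
grip_width: 0.0643
grasp_force: 0.0
```

Run:
```python
from h import *
st()
s=eyes.grab_frame("side")[:,:,::-1];t=eyes.grab_frame("top")[:,:,::-1]
white=lambda v:(lambda h:(h[...,1]<40)&(h[...,2]>v))
wood=lambda h:(h[...,1]>90)&(h[...,0]<30)&(h[...,2]>90)
w2=lambda h:(h[...,1]>60)&(h[...,0]<30)&(h[...,2]>205)
t0=cv2.imread("pics/top0.png");s0=cv2.imread("pics/side0.png");t4=cv2.imread("pics/top4.png");s4=cv2.imread("pics/side4.png")
R=lambda n,i,b,f,z:rect(ray(n,contour(i,b,f),z))
for i in(t0,t): print("handle top",R("top",i,(236,200,260,245),wood,.062))
for i in(s0,s): print("handle side",R("side",i,(260,262,322,298),w2,.062))
for i in(s0,s):
  q=contour(i,(245,250,275,290),lambda h:h[...,2]<48);print("head",q.min(0),q.max(0))
  q=contour(i,(315,177,332,189),lambda h:h[...,2]>170);print("cap",q.min(0),q.max(0))
# panel edge is plywood-yellow outline
ply=lambda h:(h[...,1]>50)&(h[...,0]<30)&(h[...,2]>150)
for i in(s4,s): print("panel side",R("side",i,(320,195,362,222),ply,.032))
for i in(t4,t): print("panel top",R("top",i,(318,198,345,232),ply,.032))
print("stack",R("side",s,(338,142,392,185),white(190),.044),R("top",t,(378,178,412,232),white(190),.044))
d=cv2.absdiff(s,s0).max(2)>60;n,_,S,_=cv2.connectedComponentsWithStats(d.astype(np.uint8));print([x.tolist() for x in S[1:] if x[4]>15])
```

```text
20.7 tcp [0.3573 0.1728 0.2708] yawx 12.430474007321326 q [ 0.9941  0.1083  0.001  -0.0003] F [-0.133  -0.8246  0.001 ] w 0.0642671858235403 0.0 j [ 0.4469 -0.0943  1.9909 -0.0001  1.2428  1.8007]
handle top [  0.499    0.2826 152.043   24.7357  12.3076]
handle top [  0.4978   0.2811 150.6594  25.1763  12.2036]
handle side [  0.4975   0.288  146.3175  23.5841  12.5864]
handle side [  0.4958   0.2866 146.7529  24.0005  12.4599]
head [251.4167 262.0833] [270.0833 284.25  ]
cap [317.5833 178.5833] [327.5833 185.4167]
head [252.4167 262.0833] [270.75   284.0833]
cap [317.4167 178.5833] [327.5833 185.4167]
panel side [  0.5284  -0.0185 109.2082  60.606   27.1179]
panel side [ 0.5364 -0.0147 99.6249 42.766  15.6844]
panel top [  0.5308  -0.0706  91.5478  36.2859 -24.994 ]
panel top [  0.5308  -0.0707  91.5515  36.0181 -24.7941]
stack [  0.6471  -0.2917  34.4901  17.6821 -25.9492] [  0.587   -0.3106 134.8951  53.4334  -9.8386]
[[380, 0, 114, 108, 3558], [505, 0, 16, 36, 322], [543, 0, 20, 5, 58], [543, 0, 76, 48, 1297], [623, 0, 17, 8, 100], [536, 6, 6, 17, 53], [382, 26, 35, 11, 125], [509, 34, 24, 28, 418], [364, 38, 17, 9, 63], [493, 41, 17, 51, 318], [340, 45, 23, 46, 368], [483, 45, 18, 25, 249], [596, 45, 44, 26, 590], [528, 59, 11, 13, 72], [363, 63, 11, 5, 23], [374, 62, 6, 5, 22], [522, 86, 9, 12, 71], [363, 88, 5, 5, 19], [482, 97, 16, 46, 246], [444, 98, 73, 132, 4998], [521, 99, 7, 6, 29], [348, 117, 10, 7, 42], [346, 121, 20, 22, 118], [345, 127, 6, 6, 25], [357, 142, 16, 2, 19], [345, 147, 40, 29, 603], [469, 148, 17, 58, 281], [501, 168, 35, 15, 153], [338, 178, 32, 24, 229], [503, 181, 80, 57, 1009], [531, 187, 9, 6, 41], [495, 193, 15, 32, 246], [325, 198, 36, 23, 283], [503, 253, 74, 15, 243], [459, 259, 13, 9, 73], [517, 265, 26, 32, 470], [252, 273, 6, 12, 22], [464, 298, 10, 3, 17], [490, 312, 48, 15, 421], [515, 327, 11, 3, 17]]
```

```bash
python3 -c "
from workcell import bot
print(bot.sign_off())"
```

```text
the job is handed in; nothing more can be done
None
```

I handed the job in at about 21 s with no verdict returned: the panel is against the stop, one brisk blow drove the punch down (inferred from arm position and force) and it is back up, the mallet is on its rest within about 2 mm of where it lay, and the other two panels are still stacked.

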